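Latch the cooktop cover for the drive

TASK

Get the camper's cooktop ready to drive: press the spring-loaded yellow bar of its travel latch straight down until it is fully in, keep it down, and slide the red keeper sideways until it is fully home, so that the claw stays down over the glass cover when you let go. Be gentle, the latch is plastic and must not be forced, and leave the mug, the soap bottle and the torch where they stand.

Things in the scene. Friction and masses are not known exactly. Their poses are not given: they have to be found in the camera images.
- cooktop: Fixed black two-burner cooktop with a glass cover, 260 x 340 mm, top of the glass 55 mm above the counter. Origin: centre of its underside, on the counter. z up; x points away from the side with the two knobs and the latch; y along its 340 mm length. The grey latch housing is fixed to its -x side. Nothing on the latch bears more than 25 N.
- latch_axis (a point): Point on the counter under the latch's plunger axis; axes parallel to the cooktop's. Grey housing round it 64 x 124 mm (x, y), 52 mm high. On top of the plunger is screwed a yellow press bar, 20 mm wide (x), 60 mm long (y -30 to +30), 8 mm thick. Its flat top is 95 mm above the counter when up, but the screw differs by up to 7 mm either way, unmeasured: find it by touch.
- collar (a point): Top centre of the steel plunger's 20 mm square collar, on the axis, 54 mm above the counter when up. The plunger only moves straight down, 14 mm to a hard stop (collar at 40 mm); its spring pushes back with 3 to 4 N at the top and 8 to 9 N at the stop, so more than that means the stop is reached. Trapped by the keeper it springs back about 2 mm and is caught (collar at about 42 mm).
- claw (a point): Underside of the rubber-tipped claw on the plunger, 50 mm from the plunger axis towards +x, over the glass. 69.5 mm above the counter when the plunger is up, 55.5 mm at the hard stop, about 57.5 mm when trapped by the keeper.
- keeper (a joint): Red keeper, a keyhole plate 42 to 47 mm above the counter round the plunger. 0 = open (start), 0.020 m = home against its stop; grows as it slides along the cooktop's +y. Moves with about 2 N. The collar blocks it at about 2 mm until the plunger is 12 mm down; from about 6 mm on it traps the plunger. It stays where it is left.
- arch (a point): Middle of the -y face of the crossbar of the keeper's red arch, which stands astride the press bar: crossbar 36 mm wide (x), 8 mm thick (y), 106 to 116 mm above the counter, on two 5 mm legs 26 mm apart. 12 mm from the plunger axis towards +y when open, 32 mm when home. A closed fingertip pressing the bar on its -y side can push it along +y.
- mug: Blue mug, 80 mm across, 88 mm high, with a handle at its +y; origin at the centre of its underside. Leave it alone.
- soap: Green soap bottle, 52 mm across, 125 mm high; origin at the centre of its underside. Leave it alone.
- torch: Black torch standing on its head, 38 mm across, 120 mm high; origin at the centre of its underside. Leave it alone.

How it is judged:
By the outcome, as a careful person would: the job done as asked, in the order asked, and still so for the second after the job is handed in, with the robot touching nothing.
It also fails if it takes over 64 s, if anything falls off the work surface, if the arm or the gripper's body presses on something with over 40 N, if the wrist force passes 120 N, or if a joint passes its speed limit or range.

ROBOT

A 6-joint arm with a two-finger parallel gripper is mounted at the origin on the work surface. World frame = base frame: x ahead of the robot, y to its left, z up, the work surface at z = 0. Lengths are in m, angles in rad, forces in N, time in s.
With the tool pointing down it reaches from about 0.375 to 0.75 m from the base axis. Payload 9 kg.
Tool frame: the origin (TCP) lies where the fingers leave the gripper's body, on its centre line; the fingertips stand 73 mm ahead of it and the grasp point (between the pads) lies 54 mm ahead of it; z points along the fingers, y is the direction in which the jaws open and shut (so a half turn about z gives the same grasp; the last joint's range is limited). The gripper opens to 85 mm and grips with 20 to 120 N. Pads are 22 mm wide; open, the fingers measure 114 mm over their backs; the gripper's body (76 mm by 85 mm) begins 54 mm behind the grasp point. The pads swing forward as they close: fully open they stand 13 mm farther back than shut.
Start: joints at [-1.551, 0.104, 0.097, 1.564, 0, 1.353], TCP at [0.141, -0.583, 0.304] pointing down, gripper open.
Joint ranges: [-2.99, 2.99], [-0.84, 1.86], [-1.1, 1.16], [-1.84, 2.11], [-1.51, 1.56], [-3.14, 3.14]. Speed limits (rad/s): [2.22, 2.22, 2.57, 3.14, 3.14, 3.14].

INTERFACE

Orientations are given as a unit quaternion [w, x, y, z].
In Python, from cell import readout, get_image, hand_in gives the robot as it stands. The module is installed in compiled form; this text tells all that it offers.
- The arm moves only by the shell command python3 -m creep 'ROWS' [FORCE]. ROWS is JSON, one flat list of numbers, 7 for each row, row after row: the opening, from -1 (shut) to 1 (fully open), so that 0 is half open, then the shift along the tool's x, y, z in cm, then the turn, a rotation vector about the tool's x, y, z in degrees. In form: [fingers, dx, dy, dz, rx, ry, rz, fingers, dx, dy, dz, rx, ry, rz, ...]. A call has 1 to 5 rows; each row is the pose to reach, as a shift and turn from the pose commanded when the call began, along the tool's axes at that moment; what a row does not reach only later rows make up. A row lasts 1/8 s, in which the tool goes at most 62.5 mm and 10.7 degrees, less where a joint would pass 70% of its speed; a pose out of reach is approached as far as the arm can. A call with a gripper value outside its range is refused whole. The fingers move at their own pace and stop on an object; FORCE is the grip in N (left out, the last holds). Time passes only in rows, so rows that repeat a pose let the fingers close. It gives the time, the measured TCP pose, the force and the opening at its end, in the units of the state.
- readout.get_state(): the state, without advancing time (a new reading comes with each control period).
- get_image(name): name is "side" or "top"; returns a dict with "img" (420x560x3 uint8, blue, green, red), "depth" (420x560 float32, m along the optical axis (not along the pixel's ray), 0 where there is no reading), "fov_y" (degrees; the focal length in pixels is half the picture's height over the tangent of half this angle, whatever the lens; pixels are square), "cx", "cy" (the principal point, pixels), "view" (4x4, takes a point from world to camera coordinates). Camera axes: x right, y down, z forward; pixel columns grow to the right and rows downward; lengths in m; the calibration is good to about 2 mm. A picture is of the moment at which its call begins.
- hand_in(): hands the job in, once; it reports no verdict.
The state is a dict: "time_s": time; "joints": joint angles; "qd": joint speeds; "tau": joint torques, N m; "tcp_pos": TCP position; "orientation": TCP orientation; "contact_force": force on the tool from outside, world axes, zero at the start; "ft_torque": the same for the moment, N m; "finger_gap": finger opening in m.
Only numpy, scipy, OpenCV 4.12 (cv2) and the standard library are available. Lean on these libraries where they do the work, as an engineer would, in place of code of your own. Each camera call takes 0.05 s, during which the arm holds its last target.

## Working session

There is one attempt and no reset: what is moved stays moved. The work goes in short steps, Python scripts to look and compute and a shell command to move; the robot and the scene stay as the last step left them, time stands still between calls to the robot, and variables do not carry over. Pictures are saved under pics/ and viewed, and the job is handed in when it is done.

```bash
mkdir -p pics; ls
python3 - <<'E'
from cell import readout,get_image
import cv2,numpy as np
print(readout.get_state())
for n in("side","top"):
    d=get_image(n); cv2.imwrite(f"pics/{n}0.png",d["img"]); np.savez(f"{n}0.npz",**d)
    print(n,d["fov_y"],d["cx"],d["cy"],d["view"].round(4).tolist())
E
```

```text
pics
{'time_s': 0.0, 'joints': array([-1.55068202e+00,  1.04696540e-01,  9.64734731e-02,  1.56390077e+00,
       -2.10651910e-06,  1.35310612e+00]), 'qd': array([-0.00103044, -0.00091105, -0.00044176,  0.00115549, -0.00022197,
        0.00076965]), 'tau': array([-1.92886473e-04, -5.56926012e+01,  5.03656018e+01,  1.66911772e-02,
       -3.79695821e-04, -2.05944445e-05]), 'tcp_pos': array([ 0.14135131, -0.58286814,  0.30312619]), 'orientation': array([-6.60623929e-04,  9.92939232e-01,  1.18622262e-01,  6.44163929e-05]), 'contact_force': array([ 0.60098298, -1.10289893,  0.38880913]), 'ft_torque': array([0.02744772, 0.05196196, 0.00782361]), 'finger_gap': 0.08533066981255935}
side 57.451067054978964 284.0435877775232 202.4906538756934 [[0.9963, -0.0857, -0.0102, -0.5989], [-0.0601, -0.6042, -0.7946, 0.141], [0.0619, 0.7922, -0.6071, 0.8464], [0.0, 0.0, 0.0, 1.0]]
top 47.64295504916979 282.04473455855845 208.96934768051594 [[0.002, -1.0, 0.0023, 0.046], [-0.9808, -0.0024, -0.1951, 0.6186], [0.1951, -0.0019, -0.9808, 1.1453], [0.0, 0.0, 0.0, 1.0]]
```

View pics/side0.png

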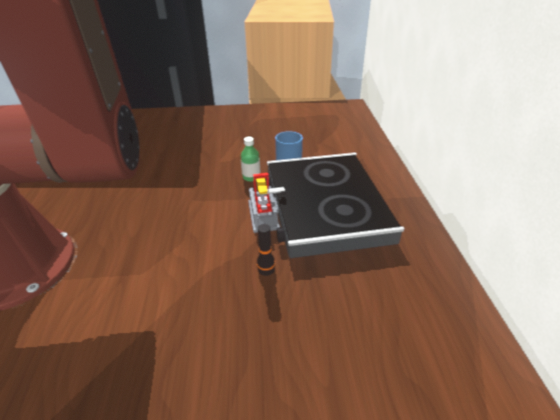

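View pics/top0.png

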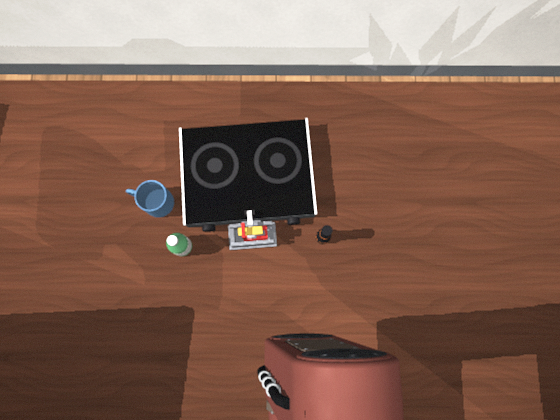

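The side view shows the latch near (264,205) with the torch at (265,250) and the soap at (250,165). In the top view the latch is at (252,234), the torch at (325,234), the soap at (180,244) and the mug at (152,197). Next I'll zoom in and measure.

```bash
cat > h.py <<'E'
import numpy as np,cv2
def load(n): return dict(np.load(n+".npz"))
def f(d): return d["img"].shape[0]/2/np.tan(np.radians(float(d["fov_y"]))/2)
def ray(d,u,v):
    R=d["view"][:3,:3];t=d["view"][:3,3]
    return -R.T@t, R.T@np.array([(u-d["cx"])/f(d),(v-d["cy"])/f(d),1.0])
def onz(d,u,v,z):
    o,r=ray(d,u,v); return o+r*(z-o[2])/r[2]
def proj(d,p):
    c=d["view"][:3,:3]@np.array(p)+d["view"][:3,3]; return f(d)*c[:2]/c[2]+[d["cx"],d["cy"]]
def tri(d1,p1,d2,p2):
    A=np.zeros((3,3));b=np.zeros(3)
    for d,p in((d1,p1),(d2,p2)):
        o,r=ray(d,*p);r=r/np.linalg.norm(r);M=np.eye(3)-np.outer(r,r);A+=M;b+=M@o
    x=np.linalg.solve(A,b);return x
def pts(d):
    vv,uu=np.indices(d["depth"].shape);z=d["depth"]
    c=np.stack([(uu-d["cx"])/f(d)*z,(vv-d["cy"])/f(d)*z,z],-1)
    return (c-d["view"][:3,3])@d["view"][:3,:3]
E
python3 - <<'E'
from h import *
t=load("top0");s=load("side0")
a=cv2.resize(t["img"][195:265,160:345],None,fx=4,fy=4,interpolation=cv2.INTER_CUBIC)
b=cv2.resize(s["img"][130:280,225:310],None,fx=4,fy=4,interpolation=cv2.INTER_CUBIC)
cv2.imwrite("pics/ta.png",a);cv2.imwrite("pics/sb.png",b)
for n,d in(("top",t),("side",s)):
    P=pts(d);h=cv2.cvtColor(d["img"],cv2.COLOR_BGR2HSV)
    for c,m in(("yel",(abs(h[...,0].astype(int)-28)<7)&(h[...,1]>150)&(h[...,2]>120)),("red",((h[...,0]<5)|(h[...,0]>175))&(h[...,1]>190)&(h[...,2]>120))):
        k,l,st,ce=cv2.connectedComponentsWithStats(m.astype(np.uint8))
        for i in range(1,k):
            if st[i,4]>10: q=P[l==i];q=q[d["depth"][l==i]>0]; print(n,c,st[i],ce[i].round(1),np.median(q,0).round(4) if len(q) else None)
# cooktop top corners by top view, z=0.055
for u,v in((180,128),(307,120),(316,213),(186,224)): print(onz(t,u,v,.055).round(4))
E
```

```text
top yel [245 227   8   8  30] [248.1 231. ] [0.555  0.1302 0.0982]
side yel [256 179  11  15 120] [261.5 185.8] [0.5581 0.1192 0.0956]
side red [255 174  12   4  29] [260.8 175.7] [0.5585 0.137  0.1121]
side red [258 206   5   6  12] [259.3 209.1] [0.5489 0.0903 0.0461]
[0.8367 0.3168 0.055 ]
[ 0.86   -0.0183  0.055 ]
[ 0.6094 -0.0391  0.055 ]
[0.5803 0.2904 0.055 ]
```

View pics/ta.png

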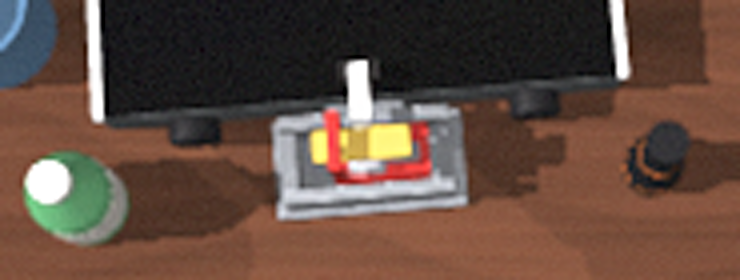

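View pics/sb.png

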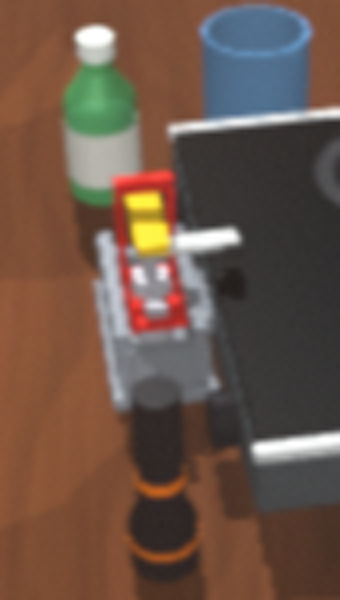

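The crops show the bar along cooktop y with the arch on its +y half, the soap beyond +y and the torch beyond -y. Next is the latch axis and yaw.

Run:
```python
from h import *
t=load("top0");s=load("side0")
cr=lambda x,y:((x+.5)/4-.5+160,(y+.5)/4-.5+195)
C=[onz(t,*cr(*p),.052) for p in((272,120),(463,105),(468,205),(280,217))]
print("housing",np.round(C,4).tolist(),np.mean(C,0))
P=pts(t)
h=cv2.cvtColor(t["img"],cv2.COLOR_BGR2HSV)
m=((h[...,0]>18)&(h[...,0]<34)&(h[...,1]>110)&(h[...,2]>90)); m[:220]=0;m[245:]=0;m[:,:230]=0;m[:,275:]=0
v,u=np.nonzero(m); print(u.min(),u.max(),v.min(),v.max())
rec=cv2.minAreaRect(np.stack([u,v],1).astype(np.float32)); print(rec)
bx=cv2.boxPoints(rec); B=[onz(t,*p,.095) for p in bx]; print(np.round(B,4).tolist(),"bar c",onz(t,*rec[0],.095))
q=P[m]; print("bar depth z pct",np.percentile(q[:,2],[5,25,50,75,95]).round(4))
for n,d in(("top",t),("side",s)):
    Q=pts(d)
    r=(Q[...,0]>.5)&(Q[...,0]<.66)&(Q[...,1]>.03)&(Q[...,1]<.22)&(Q[...,2]>.045)&(Q[...,2]<.13)
    g=r&(Q[...,2]>.085)&(Q[...,2]<.104);a=r&(Q[...,2]>.105)
    for k in(g,a): print(n,k.sum(),Q[k].min(0).round(3),Q[k].max(0).round(3),Q[k].mean(0).round(4))
    hh=r&(Q[...,2]<.056)&(Q[...,0]<.58); 
    print("house",Q[hh].min(0).round(3),Q[hh].max(0).round(3))
# cooktop plane via depth
g=(abs(P[...,2]-.055)<.004)&(P[...,0]>.57); cs=[]
mm=g.astype(np.uint8);k,l,st,ce=cv2.connectedComponentsWithStats(mm);i=1+st[1:,4].argmax()
xy=P[l==i][:,:2].astype(np.float32);r2=cv2.minAreaRect(xy);print("cooktop",r2)
# objects tall
for nm,zr in(("tall",(.08,.13)),):
    g=((P[...,2]>zr[0])&(P[...,2]<zr[1])&(P[...,0]>.4)).astype(np.uint8)
    k,l,st,ce=cv2.connectedComponentsWithStats(g)
    for i in range(1,k):
        if st[i,4]>15: print(st[i],P[l==i].mean(0).round(3),P[l==i].max(0).round(3))
```

```text
housing [[0.5794, 0.1853, 0.052], [0.5894, 0.0642, 0.052], [0.5256, 0.0608, 0.052], [0.5177, 0.1788, 0.052]] [0.55303106 0.12228509 0.052     ]
238 262 226 235
((249.89999389648438, 230.30001831054688), (8.22108268737793, 24.3109188079834), 86.633544921875)
[[0.5668, 0.1561, 0.095], [0.5704, 0.0969, 0.095], [0.5502, 0.0955, 0.095], [0.5465, 0.1545, 0.095]] bar c [0.55845301 0.12575149 0.095     ]
bar depth z pct [0.0539 0.0961 0.0977 0.0994 0.1022]
top 181 [0.54  0.096 0.086] [0.574 0.155 0.103] [0.5588 0.1225 0.0974]
top 56 [0.54  0.135 0.107] [0.575 0.144 0.122] [0.5561 0.1401 0.116 ]
house [0.527 0.07  0.045] [0.58  0.18  0.056]
side 158 [0.54  0.094 0.085] [0.575 0.154 0.103] [0.5589 0.1217 0.095 ]
side 76 [0.541 0.134 0.105] [0.575 0.145 0.116] [0.558  0.1382 0.1113]
house [0.528 0.067 0.045] [0.58  0.178 0.056]
cooktop ((0.7229336500167847, 0.13862937688827515), (0.25849178433418274, 0.34047895669937134), 4.975541591644287)
[134 180  34  31 215] [0.648 0.375 0.087] [0.687 0.419 0.097]
[238 217  25  22 258] [0.56  0.127 0.1  ] [0.594 0.155 0.122]
[321 225  12  13 115] [ 0.555 -0.059  0.116] [ 0.568 -0.047  0.126]
[167 232  20  20 299] [0.529 0.303 0.1  ] [0.556 0.33  0.13 ]
```

```bash
cat > go.py <<'E'
# prints remaining shift (cm) and turn (deg) in tool axes to target: y-offset along cooktop y (mm), x-offset (mm), tip z (m)
import sys,numpy as np
from scipy.spatial.transform import Rotation as R
from cell import readout
s=readout.get_state();q=s["orientation"];A=R.from_quat([q[1],q[2],q[3],q[0]])
yw=np.radians(5.0);ex=np.array([np.cos(yw),np.sin(yw),0]);ey=np.array([-ex[1],ex[0],0])
ax=np.array([.558,.1245,0])
yo,xo,z=[float(v) for v in sys.argv[1:4]]
T=R.from_matrix(np.stack([ey,ex,[0,0,-1]],1))
p=ax+ey*yo/1e3+ex*xo/1e3+[0,0,z+.073]
print("shift cm",(A.inv().apply(p-s["tcp_pos"])*100).round(2),"turn",np.degrees((A.inv()*T).as_rotvec()).round(2))
d=s["tcp_pos"]-ax
print("now t",round(s["time_s"],3),"cook x,y mm",(d@ex*1e3).round(2),(d@ey*1e3).round(2),"tipz",(d[2]-.073).round(4),"F cook xyz",(s["contact_force"]@np.array([ex,ey,[0,0,1]]).T).round(2),"gap",round(s["finger_gap"],4), "q6",s["joints"][5].round(2))
E
python3 go.py -6 0 .23
```

```text
shift cm [ 57.06 -58.34   0.1 ] turn [-5.000e-02 -6.000e-02 -8.138e+01]
now t 0.1 cook x,y mm -476.74 -668.38 tipz 0.2302 F cook xyz [-0.07  0.69  0.79] gap 0.0857 q6 1.35
```

```bash
python3 -m creep '[-1,57,-58.3,0,0,0,-81.4,-1,57,-58.3,0,0,0,-81.4,-1,57,-58.3,0,0,0,-81.4,-1,57,-58.3,0,0,0,-81.4,-1,57,-58.3,0,0,0,-81.4]'; python3 go.py -6 0 .23
```

```text
time_s: 0.72
tcp_pos: [0.3016, -0.3127, 0.3036]
orientation: [0.0, 0.831, 0.557, 0.0]
contact_force: [1.2, 0.0, 0.2]
finger_gap: 0.0001
shift cm [49.65  7.38  0.06] turn [ 1.000e-02 -0.000e+00 -2.734e+01]
now t 0.725 cook x,y mm -293.54 -413.16 tipz 0.2306 F cook xyz [ 1.24 -0.08  0.24] gap 0.0001 q6 0.85
```

```bash
python3 -m creep '[-1,49.6,7.4,0,0,0,-27.3,-1,49.6,7.4,0,0,0,-27.3,-1,49.6,7.4,0,0,0,-27.3,-1,49.6,7.4,0,0,0,-27.3,-1,49.6,7.4,0,0,0,-27.3]'; python3 go.py -6 0 .23
```

```text
time_s: 1.35
tcp_pos: [0.4633, -0.045, 0.3038]
orientation: [0.0, 0.678, 0.735, -0.0]
contact_force: [1.2, -0.7, 0.5]
finger_gap: -0.0001
shift cm [15.52 10.81  0.08] turn [ 0.02  0.02 -0.35]
now t 1.35 cook x,y mm -109.08 -160.57 tipz 0.2308 F cook xyz [ 1.11 -0.83  0.5 ] gap -0.0001 q6 1.11
```

```bash
python3 -m creep '[-1,15.5,10.8,0,0,0,-0.35,-1,15.5,10.8,0,0,0,-0.35,-1,15.5,10.8,0,0,0,-0.35,-1,15.5,10.8,4,0,0,-0.35,-1,15.5,10.8,7,0,0,-0.35]'; python3 go.py -6 0 .135
```

```text
time_s: 1.98
tcp_pos: [0.5576, 0.1172, 0.2317]
orientation: [-0.001, 0.675, 0.738, -0.001]
contact_force: [0.4, -1.2, -0.7]
finger_gap: 0.0001
shift cm [0.12 0.11 2.37] turn [-0.1  -0.    0.09]
now t 1.975 cook x,y mm -1.08 -7.23 tipz 0.1587 F cook xyz [ 0.27 -1.27 -0.65] gap 0.0001 q6 1.46
```

```bash
python3 -m creep '[-1,0,0,2,0,0,0,-1,0,0,2.4,0,0,0,-1,0,0,2.4,0,0,0]'; python3 go.py -6 0 .12
python3 - <<'E'
from cell import get_image
import cv2,numpy as np
ims=[]
for n,(a,b,c,e) in(("side",(120,240,210,330)),("top",(190,290,190,310))):
    d=get_image(n); np.savez(n+"1.npz",**d)
    ims.append(cv2.resize(d["img"][a:b,c:e],(400,int(400*(b-a)/(e-c))),interpolation=cv2.INTER_CUBIC))
h=max(i.shape[0] for i in ims)
cv2.imwrite("pics/c1.png",np.hstack([cv2.copyMakeBorder(i,0,h-i.shape[0],0,0,0) for i in ims]))
E
```

```text
time_s: 2.35
tcp_pos: [0.558, 0.1159, 0.2107]
orientation: [0.0, 0.676, 0.737, 0.0]
contact_force: [-0.5, -1.0, 0.2]
finger_gap: -0.0
shift cm [0.26 0.07 1.77] turn [ 0.05  0.01 -0.03]
now t 2.35 cook x,y mm -0.7 -8.56 tipz 0.1377 F cook xyz [-0.56 -0.93  0.16] gap -0.0 q6 1.46
```

View pics/c1.png

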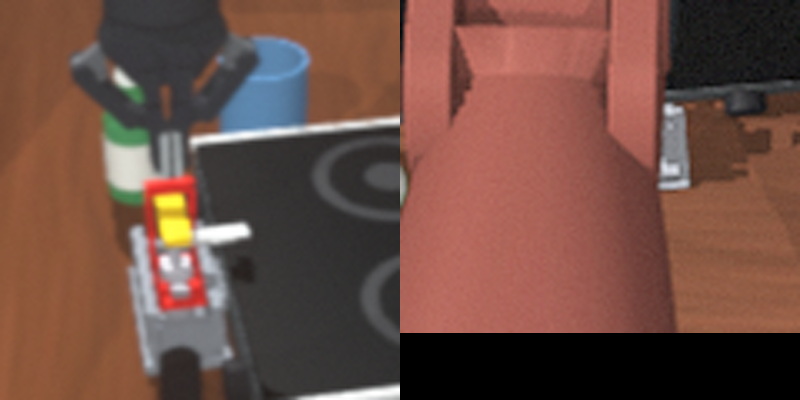

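The side view shows the closed fingertips over the bar, lined up with it in x (crop column ~172 against 174) and on the -y side of the arch. I'll descend to find the bar by touch.

```bash
python3 -m creep '[-1,0.1,0.05,1.5,0,0,0,-1,0.1,0.05,2.9,0,0,0,-1,0.1,0.05,3.2,0,0,0,-1,0.1,0.05,3.2,0,0,0]'; python3 go.py -6 0 .1;python3 -m creep '[-1,0,0,0.1,0,0,0,-1,0,0,0.2,0,0,0,-1,0,0,0.2,0,0,0]';python3 go.py -6 0 .1
```

```text
time_s: 2.95
tcp_pos: [0.5579, 0.1172, 0.1774]
orientation: [-0.0, 0.676, 0.737, -0.0]
contact_force: [-0.5, -0.1, -0.6]
finger_gap: -0.0002
shift cm [0.13 0.07 0.44] turn [-0.05 -0.   -0.01]
now t 2.95 cook x,y mm -0.72 -7.26 tipz 0.1044 F cook xyz [-0.52 -0.07 -0.6 ] gap -0.0002 q6 1.46
time_s: 3.32
tcp_pos: [0.5582, 0.1172, 0.176]
orientation: [0.0, 0.676, 0.737, 0.0]
contact_force: [0.1, 0.9, 0.1]
finger_gap: -0.0003
shift cm [0.13 0.04 0.3 ] turn [ 0.01  0.   -0.01]
now t 3.325 cook x,y mm -0.41 -7.3 tipz 0.103 F cook xyz [0.22 0.84 0.12] gap -0.0003 q6 1.46
```

```bash
for i in 1; do python3 -m creep '[-1,0,0,0.1,0,0,0,-1,0,0,0.2,0,0,0,-1,0,0,0.2,0,0,0]';done; python3 go.py -6 0 .1 | tail -1;python3 -m creep '[-1,0,0,0.1,0,0,0,-1,0,0,0.2,0,0,0,-1,0,0,0.2,0,0,0]' >/dev/null;python3 go.py -6 0 .1| tail -1; python3 -m creep '[-1,0,0,0.1,0,0,0,-1,0,0,0.2,0,0,0,-1,0,0,0.2,0,0,0]' >/dev/null;python3 go.py -6 0 .1| tail -1
```

```text
time_s: 3.7
tcp_pos: [0.5581, 0.1172, 0.1738]
orientation: [-0.0, 0.676, 0.737, -0.0]
contact_force: [-0.5, 0.9, 0.8]
finger_gap: 0.0001
now t 3.7 cook x,y mm -0.51 -7.29 tipz 0.1008 F cook xyz [-0.39  0.92  0.78] gap 0.0001 q6 1.46
now t 4.075 cook x,y mm -0.52 -7.28 tipz 0.0987 F cook xyz [-1.03  0.51 -0.23] gap -0.0001 q6 1.46
now t 4.45 cook x,y mm -0.42 -7.31 tipz 0.0969 F cook xyz [0.17 0.39 0.45] gap -0.0004 q6 1.46
```

```bash
python3 -m creep '[-1,0,0,0.1,0,0,0,-1,0,0,0.2,0,0,0,-1,0,0,0.2,0,0,0]'>/dev/null; python3 go.py -6 0 .1 | tail -1;python3 -m creep '[-1,0,0,0.1,0,0,0,-1,0,0,0.2,0,0,0,-1,0,0,0.2,0,0,0]' >/dev/null;python3 go.py -6 0 .1| tail -1; python3 -m creep '[-1,0,0,0.1,0,0,0,-1,0,0,0.1,0,0,0]' >/dev/null;python3 go.py -6 0 .1| tail -1
```

```text
now t 4.825 cook x,y mm -0.36 -7.31 tipz 0.095 F cook xyz [-0.91 -0.99  3.68] gap -0.0003 q6 1.46
now t 5.2 cook x,y mm -0.39 -7.3 tipz 0.0929 F cook xyz [-0.21 -1.2   4.24] gap -0.0 q6 1.46
now t 5.45 cook x,y mm -0.37 -7.31 tipz 0.0919 F cook xyz [-0.69  0.41  5.03] gap -0.0004 q6 1.46
```

Contact came at a tip height of about 0.096, with 3.7 N. The stop should be near 0.082.

```bash
python3 -m creep '[-1,0,0,0.15,0,0,0,-1,0,0,0.3,0,0,0,-1,0,0,0.45,0,0,0,-1,0,0,0.6,0,0,0,-1,0,0,0.6,0,0,0]'>/dev/null; python3 go.py -6 0 .1 | tail -1;python3 -m creep '[-1,0,0,0.1,0,0,0,-1,0,0,0.15,0,0,0,-1,0,0,0.15,0,0,0]' >/dev/null;python3 go.py -6 0 .1| tail -1; python3 -m creep '[-1,0,0,0.05,0,0,0,-1,0,0,0.05,0,0,0]' >/dev/null;python3 go.py -6 0 .1| tail -1
```

```text
now t 6.075 cook x,y mm -0.36 -7.33 tipz 0.0861 F cook xyz [-0.52 -0.16  6.47] gap -0.0 q6 1.46
now t 6.45 cook x,y mm -0.31 -7.3 tipz 0.0847 F cook xyz [-1.6  -0.59  7.47] gap -0.0 q6 1.46
now t 6.7 cook x,y mm -0.35 -7.3 tipz 0.0842 F cook xyz [-0.96  0.02  6.57] gap 0.0002 q6 1.46
```

```bash
python3 -m creep '[-1,0,0,0.05,0,0,0,-1,0,0,0.1,0,0,0,-1,0,0,0.1,0,0,0]' >/dev/null;python3 go.py -6 0 .1| tail -1; for k in 1; do python3 -m creep '[-1,0,0,0.05,0,0,0,-1,0,0,0.05,0,0,0]' >/dev/null;python3 go.py -6 0 .1| tail -1;done;  python3 -m creep '[-1,0,0,0.05,0,0,0,-1,0,0,0.05,0,0,0]' >/dev/null;python3 go.py -6 0 .1| tail -1
```

```text
now t 7.075 cook x,y mm -0.32 -7.33 tipz 0.0833 F cook xyz [-0.92 -0.15  8.02] gap 0.0 q6 1.46
now t 7.325 cook x,y mm -0.33 -7.34 tipz 0.0828 F cook xyz [-1.39  0.4   8.18] gap -0.0001 q6 1.46
now t 7.575 cook x,y mm -0.25 -7.32 tipz 0.0827 F cook xyz [-2.62  0.72 10.6 ] gap 0.0001 q6 1.46
```

```bash
python3 -m creep '[-1,0,0,0.02,0,0,0,-1,0,0,0.02,0,0,0]' >/dev/null;python3 go.py -6 0 .1| tail -1;python3 -m creep '[-1,0,0,0,0,0,0]' >/dev/null;python3 go.py 0 0 .0827
```

```text
now t 7.825 cook x,y mm -0.2 -7.32 tipz 0.0827 F cook xyz [-3.48  0.25 12.5 ] gap 0.0001 q6 1.46
shift cm [0.73 0.02 0.  ] turn [ 0.06  0.02 -0.01]
now t 7.95 cook x,y mm -0.18 -7.34 tipz 0.0827 F cook xyz [-3.33  0.09 11.13] gap 0.0 q6 1.46
```

It's at the hard stop: the tip holds at 82.7 mm while the force climbs past 9 N to about 12 N. Now I'll slide along +y, holding that height.

```bash
python3 -m creep '[-1,0.05,0,0,0,0,0,-1,0.1,0,0,0,0,0,-1,0.15,0,0,0,0,0,-1,0.2,0,0,0,0,0,-1,0.2,0,0,0,0,0]' >/dev/null;python3 go.py 0 0 .0827|tail -1;python3 -m creep '[-1,0.05,0,0,0,0,0,-1,0.1,0,0,0,0,0,-1,0.15,0,0,0,0,0,-1,0.2,0,0,0,0,0,-1,0.2,0,0,0,0,0]' >/dev/null;python3 go.py 0 0 .0827|tail -1
```

```text
now t 8.575 cook x,y mm -0.12 -6.53 tipz 0.0828 F cook xyz [-4.43 -7.3  12.73] gap 0.0001 q6 1.47
now t 9.2 cook x,y mm 0.14 -4.79 tipz 0.0828 F cook xyz [-2.5  -8.71 10.35] gap 0.0002 q6 1.47
```

```bash
python3 -m creep '[-1,0.05,0,0,0,0,0,-1,0.1,0,0,0,0,0,-1,0.15,0,0,0,0,0,-1,0.2,0,0,0,0,0,-1,0.25,0,0,0,0,0]' >/dev/null;python3 go.py 0 0 .0827|tail -1;python3 -m creep '[-1,0.05,0,0,0,0,0,-1,0.1,0,0,0,0,0,-1,0.15,0,0,0,0,0,-1,0.2,0,0,0,0,0,-1,0.25,0,0,0,0,0]' >/dev/null;python3 go.py 0 0 .0827|tail -1
```

```text
now t 9.825 cook x,y mm 0.34 -2.26 tipz 0.0828 F cook xyz [-1.26 -8.45  9.92] gap -0.0002 q6 1.47
now t 10.45 cook x,y mm 0.42 0.3 tipz 0.0828 F cook xyz [-0.39 -7.79  9.14] gap 0.0 q6 1.48
```

```bash
python3 -m creep '[-1,0.05,0,0.01,0,0,0,-1,0.1,0,0.02,0,0,0,-1,0.15,0,0.02,0,0,0,-1,0.2,0,0.02,0,0,0,-1,0.25,0,0.02,0,0,0]' >/dev/null;python3 go.py 0 0 .0827|tail -1;python3 -m creep '[-1,0.05,0,0,0,0,0,-1,0.1,0,0,0,0,0,-1,0.15,0,0,0,0,0,-1,0.2,0,0,0,0,0,-1,0.25,0,0,0,0,0]' >/dev/null;python3 go.py 0 0 .0827|tail -1
```

```text
now t 11.075 cook x,y mm 0.53 2.4 tipz 0.0827 F cook xyz [ -0.75 -10.36  10.29] gap -0.0002 q6 1.48
now t 11.7 cook x,y mm 0.54 4.96 tipz 0.0828 F cook xyz [-0.75 -9.74 10.46] gap 0.0003 q6 1.49
```

Fy rose by about 2 N near y ≈ 1–2 mm, so the arch is being pushed. Home is expected near y ≈ 21.

```bash
python3 -m creep '[-1,0.06,0,0.01,0,0,0,-1,0.12,0,0.01,0,0,0,-1,0.18,0,0.01,0,0,0,-1,0.24,0,0.01,0,0,0,-1,0.3,0,0.01,0,0,0]' >/dev/null;python3 go.py 0 0 .0827|tail -1;python3 -m creep '[-1,0.06,0,0,0,0,0,-1,0.12,0,0,0,0,0,-1,0.18,0,0,0,0,0,-1,0.24,0,0,0,0,0,-1,0.3,0,0,0,0,0]' >/dev/null;python3 go.py 0 0 .0827|tail -1
```

```text
now t 12.325 cook x,y mm 0.56 7.98 tipz 0.0827 F cook xyz [-0.49 -9.99 11.44] gap 0.0002 q6 1.49
now t 12.95 cook x,y mm 0.58 11.01 tipz 0.0827 F cook xyz [-1.21 -9.73 10.87] gap 0.0001 q6 1.5
```

Run:
```python
from cell import get_image
import cv2,numpy as np
d=get_image("side"); np.savez("side2.npz",**d)
cv2.imwrite("pics/c2.png",cv2.resize(d["img"][120:240,210:330],(600,600),interpolation=cv2.INTER_CUBIC))
```

```text
(no output)
```

View pics/c2.png

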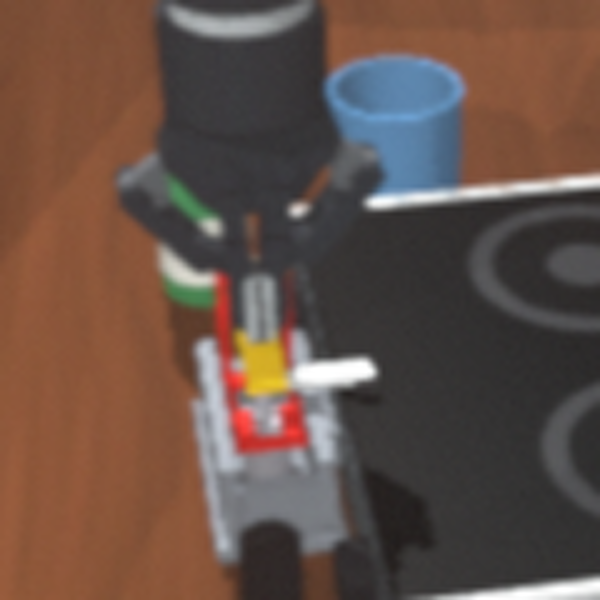

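The side view shows the fingertips on the pressed bar around (262,330), with the red arch legs ahead of them on both sides and the claw at (335,372), close over the glass. Continuing the slide.

```bash
python3 -m creep '[-1,0.06,0,0,0,0,0,-1,0.12,0,0,0,0,0,-1,0.18,0,0,0,0,0,-1,0.24,0,0,0,0,0,-1,0.3,0,0,0,0,0]' >/dev/null;python3 go.py 0 0 .0827|tail -1;python3 -m creep '[-1,0.06,0,0.01,0,0,0,-1,0.12,0,0.01,0,0,0,-1,0.18,0,0.01,0,0,0,-1,0.24,0,0.01,0,0,0,-1,0.3,0,0.01,0,0,0]' >/dev/null;python3 go.py 0 0 .0827|tail -1;python3 -m creep '[-1,0.05,0,0,0,0,0,-1,0.1,0,0,0,0,0,-1,0.15,0,0,0,0,0]' >/dev/null;python3 go.py 0 0 .0827|tail -1
```

```text
now t 13.625 cook x,y mm 0.58 14.05 tipz 0.0827 F cook xyz [-0.53 -9.29 11.29] gap -0.0001 q6 1.5
now t 14.25 cook x,y mm 0.59 16.99 tipz 0.0826 F cook xyz [ 1.000e-02 -9.690e+00  1.104e+01] gap -0.0001 q6 1.51
now t 14.625 cook x,y mm 0.61 18.49 tipz 0.0827 F cook xyz [ -0.64 -10.57  11.54] gap 0.0 q6 1.51
```

```bash
python3 -m creep '[-1,0.05,0,0,0,0,0,-1,0.1,0,0,0,0,0]' >/dev/null;python3 go.py 0 0 .0827|tail -1;python3 -m creep '[-1,0.05,0,0,0,0,0,-1,0.1,0,0,0,0,0]' >/dev/null;python3 go.py 0 0 .0827|tail -1;python3 -m creep '[-1,0.05,0,0,0,0,0,-1,0.05,0,0,0,0,0]' >/dev/null;python3 go.py 0 0 .0827|tail -1
```

```text
now t 14.875 cook x,y mm 0.62 19.5 tipz 0.0826 F cook xyz [ -1.91 -10.15  11.08] gap 0.0003 q6 1.51
now t 15.125 cook x,y mm 0.6 20.53 tipz 0.0826 F cook xyz [-0.12 -9.07 10.56] gap 0.0004 q6 1.51
now t 15.375 cook x,y mm 0.62 21.06 tipz 0.0826 F cook xyz [-1.66 -9.65 11.46] gap 0.0 q6 1.52
```

```bash
python3 -m creep '[-1,0.05,0,0,0,0,0,-1,0.05,0,0,0,0,0]' >/dev/null;python3 go.py 0 0 .0827|tail -1;python3 -m creep '[-1,0.05,0,0,0,0,0,-1,0.05,0,0,0,0,0]' >/dev/null;python3 go.py 0 0 .0827|tail -1
```

```text
now t 15.625 cook x,y mm 0.6 21.24 tipz 0.0826 F cook xyz [ -0.12 -11.12  11.04] gap -0.0001 q6 1.52
now t 15.875 cook x,y mm 0.62 21.42 tipz 0.0826 F cook xyz [  0.78 -12.74  11.08] gap 0.0003 q6 1.52
```

```bash
python3 -m creep '[-1,0.05,0,0,0,0,0,-1,0.05,0,0,0,0,0,-1,0.05,0,0,0,0,0]' >/dev/null;python3 go.py 0 0 .0827|tail -1
```

```text
now t 16.25 cook x,y mm 0.63 21.6 tipz 0.0826 F cook xyz [ -1.02 -15.18  11.97] gap -0.0001 q6 1.52
```

Fy rises with hardly any movement, so the keeper is home at its stop. Next: ease back off the arch, then lift slowly.

```bash
python3 -m creep '[-1,-0.15,0,0,0,0,0,-1,-0.3,0,0,0,0,0,-1,-0.45,0,0,0,0,0,-1,-0.45,0,-0.05,0,0,0,-1,-0.45,0,-0.1,0,0,0]' >/dev/null;python3 go.py 0 0 .0827|tail -1;python3 -m creep '[-1,0,0,-0.1,0,0,0,-1,0,0,-0.2,0,0,0,-1,0,0,-0.3,0,0,0,-1,0,0,-0.4,0,0,0,-1,0,0,-0.4,0,0,0]' >/dev/null;python3 go.py 0 0 .0827|tail -1
```

```text
now t 16.875 cook x,y mm 0.45 20.12 tipz 0.0833 F cook xyz [1.62 3.1  7.3 ] gap -0.0003 q6 1.51
now t 17.5 cook x,y mm -0.75 19.64 tipz 0.0858 F cook xyz [-0.08  0.25  0.11] gap 0.0002 q6 1.51
```

The force is zero at tip 85.8 mm, so the bar is caught about 2 mm above the stop. I'll lift clear and move away for a look.

```bash
python3 -m creep '[-1,-0.1,0,-1,0,0,0,-1,-0.1,0,-4,0,0,0,-1,-0.1,0,-9,0,0,0,-1,-0.1,0,-13,0,0,0,-1,-0.1,0,-15,0,0,0]' >/dev/null;python3 -m creep '[-1,-6,0,-3,0,0,0,-1,-12,0,-3,0,0,0,-1,-18,0,-3,0,0,0,-1,-24,0,-3,0,0,0,-1,-28,0,-3,0,0,0]' ;python3 go.py 0 0 .0827|tail -1
python3 - <<'E'
from cell import get_image
from h import *
ims=[]
for n,(a,b,c,e) in(("side",(130,280,225,345)),("top",(180,280,130,350))):
    d=get_image(n); np.savez(n+"3.npz",**d)
    cv2.imwrite(f"pics/{n}3.png",d["img"])
    ims.append(cv2.resize(d["img"][a:b,c:e],None,fx=400/(b-a) if n=="side" else 2.2,fy=400/(b-a) if n=="side" else 2.2,interpolation=cv2.INTER_CUBIC))
    P=pts(d);h=cv2.cvtColor(d["img"],cv2.COLOR_BGR2HSV)
    ex=np.array([.9962,.0872,0]);ey=np.array([-.0872,.9962,0]);D=P-[.558,.1245,0];X=D@ex*1e3;Y=D@ey*1e3;Z=P[...,2]*1e3
    box=(abs(X)<20)&(abs(Y)<60)
    a=box&(Z>102)&(Z<122); 
    if a.any(): print(n,"arch",Y[a].mean().round(1),X[a].mean().round(1),Z[a].mean().round(1),a.sum())
    y=box&(h[...,0]>18)&(h[...,0]<34)&(h[...,1]>110)&(h[...,2]>90)&(Z>70)
    print(n,"bar z",np.median(Z[y]).round(1),Y[y].min().round(1),Y[y].max().round(1),y.sum())
    w=(X>22)&(X<58)&(abs(Y)<12)&(Z>58)&(h[...,1]<60)&(h[...,2]>150); print("claw top z",np.median(Z[w]) if w.any() else None)
    g=((Z>80)&(Z<130)&(P[...,0]>.4)).astype(np.uint8)
    k,l,st,ce=cv2.connectedComponentsWithStats(g)
    if n=="top":
        for i in range(1,k):
            if st[i,4]>15: print(st[i],P[l==i].mean(0).round(3))
H=max(i.shape[0] for i in ims)
cv2.imwrite("pics/c3.png",np.hstack([cv2.copyMakeBorder(i,0,H-i.shape[0],0,0,0) for i in ims]))
E
```

```text
time_s: 18.75
tcp_pos: [0.58, -0.1386, 0.3399]
orientation: [0.0, 0.676, 0.737, -0.0]
contact_force: [0.5, 0.6, -1.1]
finger_gap: 0.0002
now t 18.75 cook x,y mm -1.0 -264.01 tipz 0.2669 F cook xyz [ 0.54  0.55 -1.11] gap 0.0002 q6 1.03
side arch 33.1 0.2 109.9 58
side bar z 83.7 -31.6 29.0 126
claw top z 64.23724043952737
top arch 35.7 0.5 115.5 56
top bar z 86.2 -28.6 29.2 162
claw top z 67.03960995131179
[135 180  33  32 211] [0.649 0.376 0.088]
[233 223   6  17  64] [0.555 0.16  0.112]
[321 225  12  13 116] [ 0.555 -0.059  0.116]
[239 226  25  10 198] [0.559 0.124 0.086]
[167 232  20  21 296] [0.529 0.303 0.1  ]
```

View pics/c3.png

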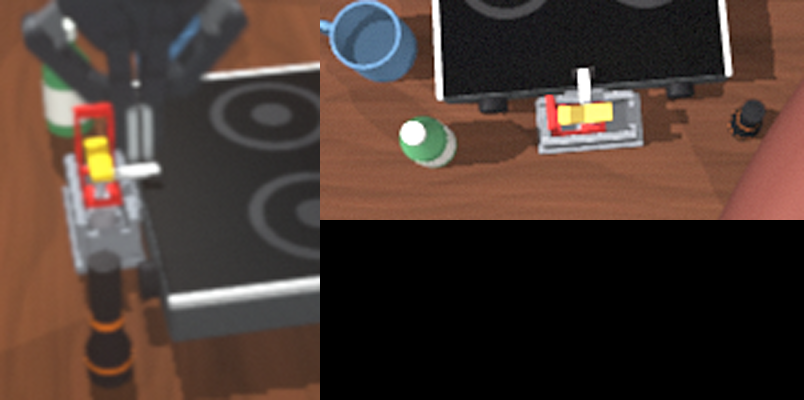

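The pictures show the arch at the far +y end of the bar, the claw low over the glass, the gripper clear, and the mug, soap and torch where they were. The arch moved 20.0 mm in the top view and 19.5 mm in the side view. Handing in.

Run:
```python
from cell import hand_in
print(hand_in())
```

```text
the job is handed in; nothing more can be done
None
```

The latch is set for driving and the job is handed in, at about 19 s on the robot's clock (limit 64 s). The hand-in gives no verdict.

**What I did:** With the fingers closed, I touched the bar at a tip height of about 96 mm. I pressed it straight down to the hard stop at 82.7 mm with 11–12 N. Holding it there, I pushed the arch along +y until it met its stop. The largest sideways force was about 15 N, part of it friction on the bar, and downward force stayed under 13 N. I then eased back off the arch and lifted away.

**Last checks:**
- **Keeper:** the arch moved 20.0 mm in the top view and 19.5 mm in the side view, against 20 mm for fully home.
- **Latch caught:** after letting go, the bar stayed about 11–12 mm below its start height, where 12 mm is expected for a trapped plunger. The claw is low over the glass.
- **Other things:** the mug was only compared by eye, and looked unmoved. The torch and soap were measured again in the top view and matched to the millimetre.
- **Robot:** it touches nothing.

The top view put the bar and arch 2–4 mm higher than the side view did. Both show the same result.

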